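# Reading both labels of a slide box at the desk reader

## Robot

A 6-joint arm with a two-finger parallel gripper is mounted at the origin on the work surface. World frame = base frame: x ahead of the robot, y to its left, z up, the work surface at z = 0. Lengths are in mm, angles in degrees, forces in N, time in s.
With the tool pointing down it reaches from about 350 to 850 mm from the base axis. Payload 8.1 kg.
Tool frame: the origin (TCP) lies where the fingers leave the gripper's body, on its centre line; the fingertips stand 73 mm ahead of it and the grasp point (between the pads) lies 54 mm ahead of it; z points along the fingers, y is the line along which they close (so a half turn about z gives the same grasp; the last joint's range is limited). The gripper opens to 85 mm and grips with 20 to 120 N. Pads are 22 mm wide; open, the fingers measure 114 mm over their backs; the gripper's body (76 mm by 85 mm) begins 54 mm behind the grasp point. The pads swing forward as they close: fully open they stand 13 mm farther back than shut.
Start: joints at [-4.893, 7.471, 85.268, -0, 87.261, -4.893], TCP at [600.005, 0.022, 303.892] pointing down, gripper open.
Joint ranges: [-169.43, 169.43], [-51.17, 129.36], [1.28, 143.12], [-76.62, 256.62], [0, 156.53], [-152.29, 152.29]. Speed limits (degrees/s): [136.94, 136.94, 159.86, 180, 180, 180].

## Interface

Orientations are given as [roll, pitch, yaw] about the fixed x, y, z axes, in that order (R = Rz(yaw) Ry(pitch) Rx(roll)).
In Python, from bench import sense, optics, r gives the robot as it stands.
- The arm moves only by the tool servo_tool, never from a script. Its argument "plan" is a list that holds one entry, the list of rows, each a list of 5 numbers: the shift along the world's x, y, z in m, then the turn about the world's z in degrees, then the finger opening in m, from 0 to 0.0854. A call has 1 to 10 rows; each row shifts and turns the commanded pose from where the row before left it; what a row does not reach is not made up. A row lasts 1/10 s, in which the tool goes at most 50 mm and 8.59 degrees, less where a joint would pass 70% of its speed; a pose out of reach is approached as far as the arm can. A call is refused whole if a number of a shift passes 0.05 or a number of a turn 8.59, either way. A call with a gripper value outside its range is refused whole. The fingers move at their own pace and stop on an object; "force" is the grip in N (left out, the last holds). Time passes only in rows, so rows that do not move let the fingers close. It gives the time, the measured TCP pose, the force, the opening and the grip force at its end, in the units of the state.
- sense(): the state, without advancing time (a new reading comes with each control period).
- optics.snapshot(name): name is "scene" or "side" or "wrist"; returns a dict with "frame" (420x560x3 uint8, blue, green, red), "fx", "fy", "cx", "cy" (pixels), "cam_to_world" (4x4, takes a point from camera to world coordinates). Camera axes: x right, y down, z forward; pixel columns grow to the right and rows downward; lengths in mm; the calibration is good to about 2 mm. A picture is of the moment at which its call begins. There is no depth.
- r.hand_in(): hands the job in; it is judged then, once.
The state is a dict: "time": time; "joint_pos": joint angles; "qd": joint speeds; "joint_efforts": joint torques, N m; "tool_pos": TCP position; "tcp_rot": TCP orientation; "ft_force": force on the tool from outside, world axes, zero at the start; "wrist_torque": the same for the moment, N m; "finger_gap": finger opening in mm; "grip_force": force on a finger pad.
Only numpy, scipy, OpenCV 4.12 (cv2) and the standard library are available. Lean on these libraries where they do the work, as an engineer would, in place of code of your own. Each camera call takes 0.05 s, during which the arm holds its last target. There are 200 camera calls.

## Task

Log the slide box in at the label reader: hold it upright by its rib and push its labelled long side squarely against the middle of the reader's spring bar until the bar is fully home, holding it there for about a second. Then draw it back, turn it a quarter turn and push its labelled end home against the bar in the same way. Finally draw the box back about 2 cm clear of the bar and leave it standing on the reader's plate, labelled end still facing the bar; do not disturb the other things on the desk.

Things in the scene. Friction and masses are not known exactly. Their poses are not given: they have to be found in the camera images.
- slide_box: Grey box for microscope slides, 70 (x) by 150 (y) by 50 mm high, loose, 0.3 to 0.65 kg, upright on the desk. On its lid a black grip rib, 18 mm thick (x), 90 mm long (y), centred, 50 to 86 mm above the underside: grip it across the 18 mm. White paper labels on the +x long side and the +y end; two steel hinge barrels on the -x side, a steel clasp on the -y end. Origin: centre of the underside.
- side_label (a point): Point on the box's labelled long side (+x face), 35 mm from the box's middle, 25 mm above its underside. Axes as the box.
- end_label (a point): Point on the box's labelled end (+y face), 75 mm from the box's middle, 25 mm above its underside. Axes as the box.
- reader: Label reader fixed to the desk: a dark steel plate 6 mm thick, y -120 to 120 mm, x -125 to 170 mm; at its +x end a white housing (x 114 to 170 mm, 170 mm wide, top 58 mm above the desk), the steel spring bar in front of it. Origin: on the desk under the plate. +x points from the open plate towards bar and housing, the way the box is pushed.
- bar_face (a point): Centre of the spring bar's flat front face, which looks along the reader's -x; it moves with the bar. Bar out: at x = 85 mm, y = 0, z = 31 mm in the reader's frame. The bar is 130 mm wide (y), and its face reaches from 13 to 49 mm above the desk (7 to 43 mm above the plate). Axes as the reader.
- bar (a joint): Travel of the spring bar along the reader's +x, in m: 0 = fully out, 0.014 = fully home (stop). The spring pushes back with 3 N at the start and 8 N when home, and returns the bar when let go.
- slide_tray: Bystander: open wooden slide tray, 85 x 105 x 20 mm, loose on the desk. Origin: centre of the underside.
- stapler: Bystander: black stapler, 34 x 105 mm, about 50 mm high, loose. Origin: centre of the underside.
- mug: Bystander: white mug, 80 mm across, 95 mm high, loose. Origin: centre of the underside.
Mind the look-alikes: they are no part of the job. Leave any green look-alike of the slide_box alone.

How it is judged:
By the outcome, as a careful person would: the job done as asked, in the order asked, and still so for the second after the job is handed in, with the robot touching nothing.
It also fails if it takes over 53 s, if anything falls off the work surface, if the arm or the gripper's body presses on something with over 40 N, if the wrist force passes 120 N, or if a joint passes its speed limit or range.

## Working session

There is one attempt and no reset: what is moved stays moved. The work goes in short steps, Python scripts to look and compute and a tool call to move; the robot and the scene stay as the last step left them, time stands still between calls to the robot, and variables do not carry over. Pictures are saved under pics/ and viewed, at most 11 in all, crops included, and the job is handed in when it is done.

Besides the shell and the picture viewer there is one more tool, called after ">>>" as name([rows], argument=value, ...), one row to a line, values as JSON. servo_tool: Moves the arm, as the interface text tells. Its arguments: {"type":"object","properties":{"plan":{"type":"array"},"force":{"type":"number"}},"required":["plan"]}

```bash
mkdir -p pics
python3 - <<'E'
from bench import sense, optics, r
import cv2,pickle
s=sense();print(s)
d={}
for n in("scene","side","wrist"):
    d[n]=optics.snapshot(n);cv2.imwrite(f"pics/{n}0.png",d[n]["frame"]);print(n,d[n]["fx"],d[n]["cx"],d[n]["cy"],d[n]["cam_to_world"])
pickle.dump(d,open("d0.pkl","wb"))
E
```

```text
{'time': 0.0, 'joint_pos': array([-4.89101793e+00,  7.51601142e+00,  8.53316783e+01,  1.81371996e-04,
        8.72622165e+01, -4.89210342e+00]), 'qd': array([ 0.05685575,  0.0117175 ,  0.1190127 , -0.00063628, -0.04198987,
        0.01307922]), 'joint_efforts': array([-1.90700346e-03, -5.69404185e+01, -5.00557995e+01, -2.19391650e-04,
        1.44415747e-02,  7.24149572e-05]), 'tool_pos': array([5.99565432e+02, 8.18365284e-02, 3.02811904e+02]), 'tcp_rot': array([-1.79890510e+02, -9.55324750e-03,  9.00010675e+01]), 'ft_force': array([0.03496024, 0.79163578, 0.28915433]), 'wrist_torque': array([0.0152404 , 0.02234245, 0.04010411]), 'grip_force': 0.0, 'finger_gap': 85.44613697955971}
scene 447.93262511404873 284.89018661018736 203.1020184834882 [[-8.09779026e-01  4.09322705e-01 -4.20372279e-01  1.08039509e+03]
 [ 5.86524952e-01  5.83890349e-01 -5.61302540e-01  6.29212027e+02]
 [ 1.56974426e-02 -7.01089854e-01 -7.12900138e-01  1.03005656e+03]
 [ 0.00000000e+00  0.00000000e+00  0.00000000e+00  1.00000000e+00]]
side 482.66753554454345 276.78933593751526 211.590018025531 [[ 7.33018819e-01 -4.34201614e-01  5.23595616e-01 -2.06370314e+02]
 [-6.80196591e-01 -4.72432174e-01  5.60482327e-01 -9.10184737e+02]
 [ 4.00108406e-03 -7.66992047e-01 -6.41644132e-01  9.48461029e+02]
 [ 0.00000000e+00  0.00000000e+00  0.00000000e+00  1.00000000e+00]]
wrist 305.50783224587036 276.15908108584 206.56493658240692 [[ 9.99995893e-01  1.82109592e-04 -2.86012675e-03  6.00351136e+02]
 [-6.97714497e-04 -9.52483088e-01 -3.04590676e-01  7.92396133e+01]
 [-2.77969124e-03  3.04591420e-01 -9.52479050e-01  3.73113097e+02]
 [ 0.00000000e+00  0.00000000e+00  0.00000000e+00  1.00000000e+00]]
```

View pics/scene0.png

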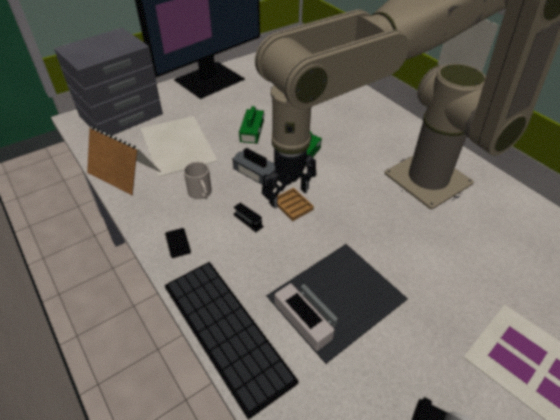

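View pics/side0.png

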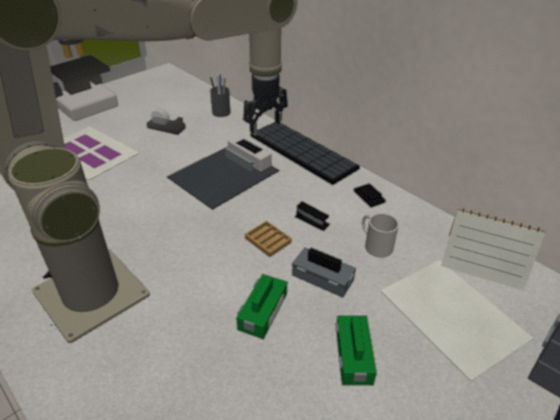

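The grey slide box with its black rib is at side (323,270) and scene (252,165). It could be confused with the green boxes at side (263,305) and (355,350), the black stapler at (312,215) and the tray at (268,238). I choose the grey one. The reader plate is at side (222,176), with its housing at (249,153). Next is a close crop to check this.

Run:
```python
import cv2,pickle,numpy as np
d=pickle.load(open("d0.pkl","rb"))
a=cv2.resize(d["side"]["frame"][235:305,280:370],None,fx=4.4,fy=4.4,interpolation=cv2.INTER_CUBIC)
b=cv2.resize(d["side"]["frame"][130:215,160:285],None,fx=3.17,fy=3.17,interpolation=cv2.INTER_CUBIC)
c=cv2.resize(d["scene"]["frame"][240:360,260:415],None,fx=2.55,fy=2.2,interpolation=cv2.INTER_CUBIC)
e=cv2.resize(d["scene"]["frame"][135:215,220:330],None,fx=3.6,fy=3.3,interpolation=cv2.INTER_CUBIC)
o=np.zeros((600,800,3),np.uint8)
for im,(y,x) in((a,(0,0)),(b,(0,400)),(c,(320,400)),(e,(320,0))):
    h=min(im.shape[0],600-y);w=min(im.shape[1],400);o[y:y+h,x:x+w]=im[:h,:w]
o=np.clip(o*1.6,0,255).astype(np.uint8)
cv2.imwrite("pics/crop1.png",o)
```

```text
(no output)
```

View pics/crop1.png

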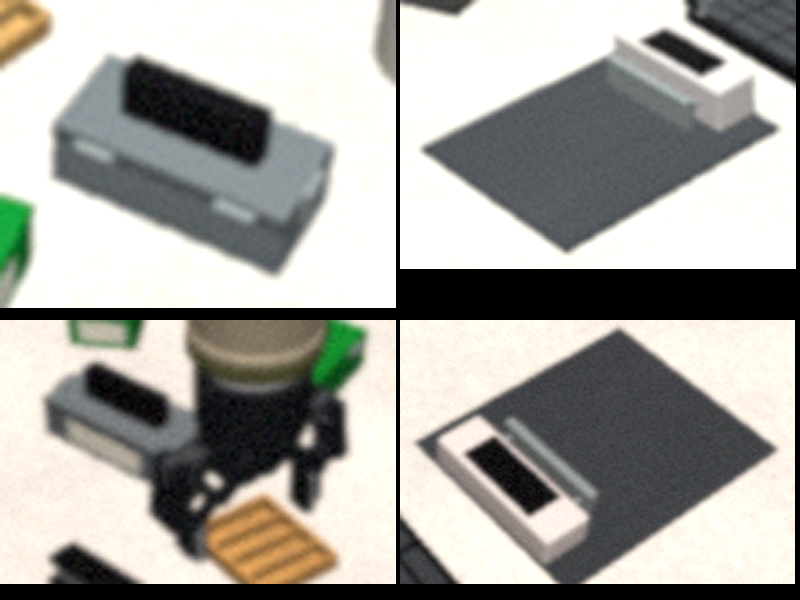

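View pics/wrist0.png

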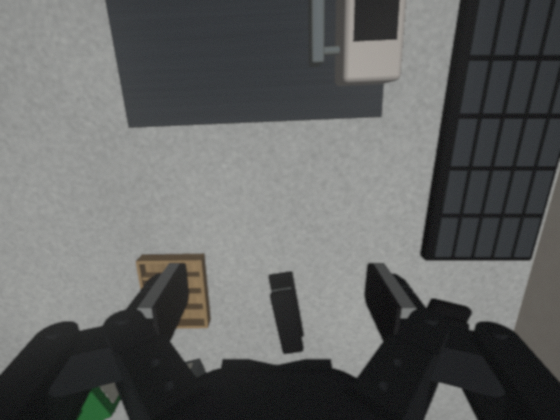

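The crop confirms it. The grey box shows two steel hinges facing the side camera, the clasp at the right end of that view, and the white label facing the scene camera. In the wrist view the reader plate is at the top, with the bar at (318,30) and the stapler at (285,312).

```bash
cat > h.py <<'E'
import numpy as np
def ray(v,u,w,z):
    T=np.array(v["cam_to_world"]);d=T[:3,:3]@np.array([(u-v["cx"])/v["fx"],(w-v["cy"])/v["fy"],1.])
    o=T[:3,3];return (o+d*(z-o[2])/d[2])[:2]
def proj(v,p):
    T=np.array(v["cam_to_world"]);c=T[:3,:3].T@(np.array(p)-T[:3,3]);return v["fx"]*c[0]/c[2]+v["cx"],v["fy"]*c[1]/c[2]+v["cy"]
E
python3 - <<'E'
import pickle;from h import *
d=pickle.load(open("d0.pkl","rb"))
S,C,W=d["side"],d["scene"],d["wrist"]
A=lambda x,y:(280+x/4.4,235+y/4.4)
print("box lid z50: left,right,bottom",[ray(S,*A(*p),50).round() for p in((53,130),(112,57),(333,150),(292,222))])
print("rib top z86",[ray(S,*A(*p),86).round() for p in((122,66),(136,56),(270,108),(262,118))])
print("plate side",[ray(S,*p,6).round() for p in((166.9,176.7),(212.7,208.9),(279.2,170.4))])
print("plate scene",[ray(C,*p,6).round() for p in((346.3,244.5),(407.5,299),(266.7,295.5))])
print("plate wrist",[ray(W,*p,6).round() for p in((129,127),(382,117))])
print("tray,stapler,mug",[ray(S,*p,10).round() for p in((268,238),(312,215),(380,250))])
print("greens",[ray(S,*p,40).round() for p in((263,305),(355,350))])
E
```

```text
box lid z50: left,right,bottom [array([ 412., -307.]), array([ 480., -288.]), array([ 520., -428.]), array([ 460., -448.])]
rib top z86 [array([ 452., -322.]), array([ 464., -321.]), array([ 489., -402.]), array([ 480., -404.])]
plate side [array([417., 293.]), array([427.,  55.]), array([717.,  67.])]
plate scene [array([429.,  65.]), array([419., 300.]), array([719.,  75.])]
plate wrist [array([428.,  59.]), array([721.,  70.])]
tray,stapler,mug [array([ 461., -159.]), array([ 627., -174.]), array([ 657., -405.])]
greens [array([ 275., -349.]), array([ 340., -578.])]
```

>>> servo_tool([
  [[-0.013,-0.037,0,1.85,0.085],[-0.013,-0.037,0,1.85,0.085],[-0.013,-0.037,0,1.85,0.085],[-0.013,-0.037,0,1.85,0.085],[-0.013,-0.037,0,1.85,0.085],[-0.013,-0.037,0,1.85,0.085],[-0.013,-0.037,0,1.85,0.085],[-0.013,-0.037,0,1.85,0.085],[-0.013,-0.037,0,1.85,0.085],[-0.013,-0.037,0,1.85,0.085]],
])

```text
time: 1.15
tool_pos: [469.1, -371.3, 303.6]
tcp_rot: [-180.0, -0.0, 108.6]
ft_force: [0.6, -0.7, 0.0]
finger_gap: 85.0
grip_force: 0.0
```

Run:
```python
from bench import sense, optics
import cv2,pickle
v=optics.snapshot("wrist");c=optics.snapshot("scene");s=sense();print(s["tool_pos"],s["tcp_rot"],s["joint_pos"],s["time"])
pickle.dump((v,c),open("d1.pkl","wb"))
cv2.imwrite("pics/w1.png",cv2.convertScaleAbs(v["frame"],alpha=1.6))
```

```text
[ 467.74703166 -373.95801774  303.3092183 ] [-1.79907604e+02  3.31143680e-02  1.08293887e+02] [-43.49891332   7.32684177  85.48540668  -0.09719118  87.20224582
 -61.78801742] 1.25
```

View pics/w1.png

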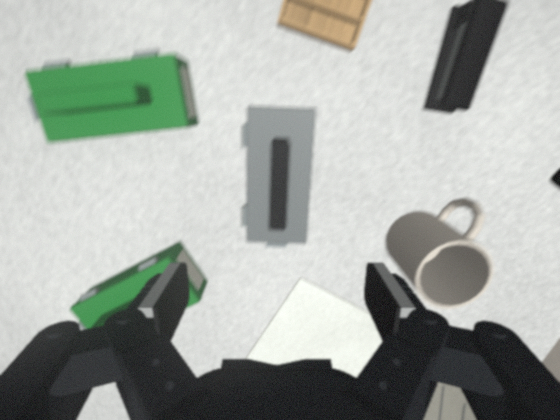

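The grey box lies centred at about (279,175). The rib runs from (280,138) to (278,230), with hinges on the left and the clasp at the bottom (276,244).

Run:
```python
import pickle,cv2;from h import *
v,c=pickle.load(open("d1.pkl","rb"));W=v
d=pickle.load(open("d0.pkl","rb"))
g=W["frame"].max(2)
def rect(m,z,x0,y0,x1,y1):
    k=np.zeros_like(m);k[y0:y1,x0:x1]=m[y0:y1,x0:x1]
    k=cv2.morphologyEx(k,cv2.MORPH_OPEN,np.ones((9,9)))
    cn=max(cv2.findContours(k,0,1)[0],key=cv2.contourArea)[:,0]
    P=np.array([ray(W,*p,z) for p in cn],np.float32);r=cv2.minAreaRect(P);return r
print("grey lvls",g[115,280],g[200,255],g[180,280],g[60,350])
print("rib",rect(((g<40)*255).astype(np.uint8),86,260,125,300,240))
print("lid",rect(((g<g[115,280]*1.15)*255).astype(np.uint8),50,235,95,325,250))
lo=[ray(W,*p,50).round(1) for p in((248,106),(315,108),(306,242),(246,240))];print(lo)
print("mean",np.mean(lo,0))
# reader: scene/side
def edge(v,m):
    cn=max(cv2.findContours(m,0,1)[0],key=cv2.contourArea)[:,0];return np.array([ray(v,*p,6) for p in cn],np.float32)
for n,v,box in(("side",d["side"],(160,130,285,215)),("scene",c,(255,235,415,365))):
    g=v["frame"].max(2);x0,y0,x1,y1=box;k=np.zeros_like(g);k[y0:y1,x0:x1]=((g<75)*255)[y0:y1,x0:x1]
    k=cv2.morphologyEx(k,cv2.MORPH_OPEN,np.ones((3,3)))
    print(n,g[280,370],g[176,210],cv2.minAreaRect(edge(v,k)))
    cv2.imwrite(f"pics/m_{n}.png",k)
```

```text
grey lvls 99 93 39 143Traceback (most recent call last):
  File "<stdin>", line 11, in <module>
  File "<stdin>", line 8, in rect
ValueError: max() iterable argument is empty
```

Run:
```python
import pickle,cv2;from h import *
v,c=pickle.load(open("d1.pkl","rb"));W=v
d=pickle.load(open("d0.pkl","rb"))
g=W["frame"].max(2)
def rect(m,z,x0,y0,x1,y1):
    k=np.zeros_like(m);k[y0:y1,x0:x1]=m[y0:y1,x0:x1]
    k=cv2.morphologyEx(k,cv2.MORPH_OPEN,np.ones((9,9)))
    cn=max(cv2.findContours(k,0,1)[0],key=cv2.contourArea)[:,0]
    P=np.array([ray(W,*p,z) for p in cn],np.float32);r=cv2.minAreaRect(P);return r
print("rib",rect(((g<65)*255).astype(np.uint8),86,260,125,300,240))
print("lid",rect(((g<120)*255).astype(np.uint8),50,235,95,325,250))
lo=[ray(W,*p,50).round(1) for p in((248,106),(315,108),(306,242),(246,240))];print(lo)
print("mean",np.mean(lo,0))
def edge(v,m):
    cn=max(cv2.findContours(m,0,1)[0],key=cv2.contourArea)[:,0];return np.array([ray(v,*p,6) for p in cn],np.float32)
for n,v,box in(("side",d["side"],(160,130,285,215)),("scene",c,(255,235,415,365))):
    g=v["frame"].max(2);x0,y0,x1,y1=box;k=np.zeros_like(g);k[y0:y1,x0:x1]=((g<75)*255)[y0:y1,x0:x1]
    k=cv2.morphologyEx(k,cv2.MORPH_OPEN,np.ones((3,3)))
    print(n,g[280,370],g[176,210],cv2.minAreaRect(edge(v,k)))
```

```text
rib ((469.2603759765625, -362.893310546875), (16.40715217590332, 89.61416625976562), 16.827871322631836)
lid ((467.7989501953125, -367.1675720214844), (75.43757629394531, 153.6825408935547), 16.633438110351562)
[array([ 416.7, -302.5]), array([ 481.3, -282.9]), array([ 523.7, -424. ]), array([ 457.3, -443.7])]
mean [ 469.75  -363.275]
side 168 60 ((565.6823120117188, 180.38723754882812), (288.7255859375, 233.97622680664062), 2.3742105960845947)
scene 45 125 ((569.72998046875, 186.0362548828125), (291.5425720214844, 236.29461669921875), 2.294809579849243)
```

>>> servo_tool([
  [[0,0.007,-0.03,-1.7,0.085],[0,0,-0.035,0,0.085],[0,0,-0.035,0,0.085],[0,0,-0.02,0,0.085],[0,0,0,0,0.085],[0,0,0,0,0.085]],
])

```text
time: 1.85
tool_pos: [470.2, -362.5, 184.1]
tcp_rot: [-180.0, -0.0, 106.8]
ft_force: [0.8, -0.2, 0.8]
finger_gap: 84.9
grip_force: 0.0
```

Run:
```python
from bench import sense, optics
import cv2,pickle;from h import *
v=optics.snapshot("wrist");s=sense();print(s["tool_pos"],s["tcp_rot"],s["time"])
W=v;g=W["frame"].max(2)
m=((g<65)*255).astype(np.uint8);m[:,:230]=0;m[:,320:]=0;m[330:]=0
m=cv2.morphologyEx(m,cv2.MORPH_OPEN,np.ones((9,9)))
for cn in cv2.findContours(m,0,1)[0]:
    if cv2.contourArea(cn)>300: print(cv2.boundingRect(cn),cv2.minAreaRect(np.array([ray(W,*p,86) for p in cn[:,0]],np.float32)))
```

```text
[ 470.70564702 -363.14123674  185.379436  ] [1.79947128e+02 8.10585640e-02 1.06809772e+02] 1.9
(262, 163, 31, 145) ((470.1049499511719, -358.50537109375), (17.402925491333008, 93.44569396972656), 16.523725509643555)
```

>>> servo_tool([
  [[0,0,-0.03,0,0.085],[0,0.001,-0.028,0,0.085],[0,0,0,0,0.05],[0,0,0,0,0.01],[0,0,0,0,0.01],[0,0,0,0,0.01],[0,0,0,0,0.01],[0,0,0,0,0.01],[0,0,0,0,0.01]],
], force=90)

```text
time: 2.8
tool_pos: [470.8, -362.9, 128.0]
tcp_rot: [179.9, 0.2, 106.8]
ft_force: [-1.4, 0.3, 7.4]
finger_gap: 16.5
grip_force: 89.4
```

>>> servo_tool([
  [[0,0,0.02,0,0.01],[0,0,0.03,0,0.01],[0,0,0.03,0,0.01],[0,0.02,0.03,-1,0.01],[0.007,0.04,0,-2,0.01],[0.007,0.045,0,-2,0.01],[0.007,0.045,0,-2,0.01],[0.007,0.045,0,-2,0.01],[0.007,0.045,0,-2,0.01],[0.007,0.045,0,-2,0.01]],
])

```text
time: 3.8
tool_pos: [511.5, -75.1, 235.6]
tcp_rot: [-180.0, -0.0, 93.7]
ft_force: [0.5, -0.3, -3.8]
finger_gap: 16.7
grip_force: 88.5
```

>>> servo_tool([
  [[0.007,0.045,0,-1.5,0.01],[0.007,0.045,0,0,0.01],[0.008,0.045,0,0,0.01],[0,0.045,0,0,0.01],[0,0.04,0,0,0.01],[0,0.025,0,0,0.01],[0,0.015,0,0,0.01],[0,0,0,0,0.01],[0,0,0,0,0.01]],
])

```text
time: 4.7
tool_pos: [533.9, 182.4, 235.5]
tcp_rot: [-180.0, 0.0, 92.3]
ft_force: [-0.6, -0.8, -4.1]
finger_gap: 16.5
grip_force: 88.5
```

Run:
```python
from bench import sense, optics
import cv2,pickle;from h import *
D={n:optics.snapshot(n) for n in("wrist","scene","side")};s=sense();print(s)
pickle.dump(D,open("d2.pkl","wb"))
a=D["wrist"]["frame"];b=cv2.resize(D["side"]["frame"][80:220,150:310],None,fx=1.5,fy=1.5);c=cv2.resize(D["scene"]["frame"][180:360,250:420],None,fx=1.4,fy=1.4)
o=np.zeros((600,800,3),np.uint8);o[:420,:560]=a;o[:b.shape[0],560:560+b.shape[1]]=b;o[230:230+c.shape[0],560:560+c.shape[1]]=c
cv2.imwrite("pics/d2.png",cv2.convertScaleAbs(o,alpha=1.6))
```

```text
{'time': 4.85, 'joint_pos': array([ 1.35952996e+01,  4.36483772e+00,  9.57804610e+01, -2.23309095e-02,
        7.98702571e+01,  1.13855241e+01]), 'qd': array([-0.11177994, -0.00436157, -0.1166489 ,  0.22431878, -0.06303718,
        0.07704515]), 'joint_efforts': array([ 4.33483506e-01, -5.49021220e+01, -5.08623827e+01,  2.56082771e-02,
        9.26406268e-03, -1.06852694e-02]), 'tool_pos': array([534.15508575, 181.73995544, 235.81401502]), 'tcp_rot': array([-1.79989089e+02,  2.46201888e-02,  9.22137083e+01]), 'ft_force': array([-0.47125511,  0.881273  , -3.86798706]), 'wrist_torque': array([ 0.02035871,  0.00145467, -0.01496352]), 'grip_force': 88.45955014228821, 'finger_gap': 16.444438560053587}
```

View pics/d2.png

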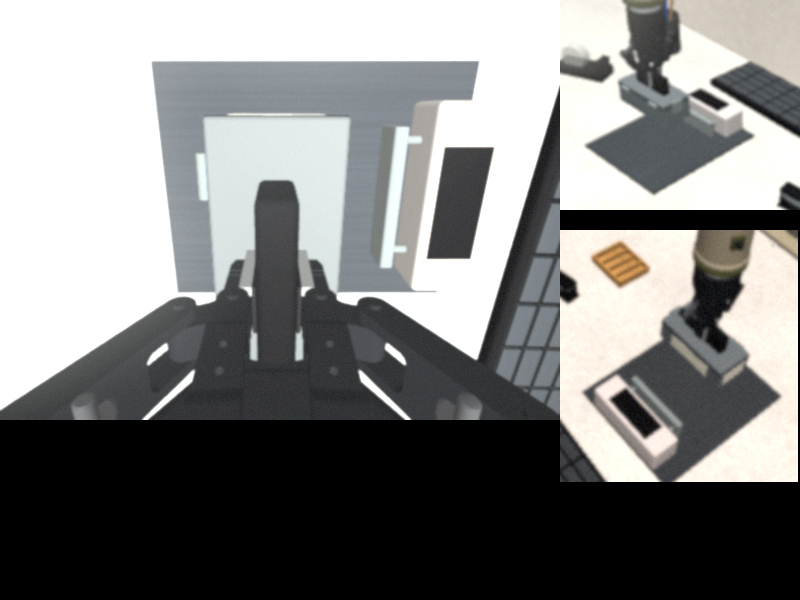

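The box is held level: lid edge (205,117)–(350,118). The label end is at the top, and the bar is at (397,127)–(382,267). Plate corners are (152,62), (478,62) and (178,292).

Run:
```python
import pickle,cv2;from h import *
D=pickle.load(open("d2.pkl","rb"));W=D["wrist"];f=W["frame"].astype(int);g=f.max(2)
# plate edges subpixel: threshold at midpoint
def cross(line,start,thr):
    seg=line[start:]; return start+int(np.argmax(seg>thr))
for r_ in(70,90,110):
    row=g[r_];L=[i for i in range(130,300) if row[i]<100][0];R=[i for i in range(600-150,520) if row[i]>120]
    print("L",r_,L,ray(W,L,r_,6).round(1),"R",ray(W,R[0],r_,6).round(1) if R else None)
for r_ in(200,240,280):
    row=g[r_];L=[i for i in range(130,200) if row[i]<100][0];print("L",r_,L,ray(W,L,r_,6).round(1))
for c_ in(190,300,380,460):
    col=g[:,c_];T=[i for i in range(40,90) if col[i]<100][0];print("T",c_,T,ray(W,c_,T,6).round(1))
for r_ in(140,195,250): print(r_,list(g[r_,365:420:2]))
for p in((408,127),(392,267),(397,127),(381,267)):print("bartop",ray(W,*p,49).round(1))
for p in((205,117),(350,118)):print("lid rear, z=160",ray(W,*p,160).round(1))
o=np.array([545,182.5]);a=np.radians(2.35)
for x,y,z in((85,-65,49),(85,65,49),(85,65,13),(85,-65,13),(-125,120,6),(170,120,6),(-125,-120,6)):
    q=[o[0]+x*np.cos(a)-y*np.sin(a),o[1]+x*np.sin(a)+y*np.cos(a),z];print((x,y,z),[np.round(proj(D[n],q),1) for n in("wrist","scene","side")])
```

```text
L 70 182 [444.7 291.3] R [710.1 301.8]
L 90 158 [421.8 273.5] R [711.4 285. ]
L 110 160 [422.3 256. ] R [693.2 266.7]
L 200 181 [437.  168.7]
L 240 190 [444.2 124.4]
L 280 179 [429.6  75.1]
T 190 64 [452.2 296.5]
T 300 66 [550.8 298.8]
T 380 63 [622.1 304.1]
T 460 62 [693.4 307.7]
140 [np.int64(96), np.int64(95), np.int64(93), np.int64(94), np.int64(95), np.int64(95), np.int64(95), np.int64(94), np.int64(82), np.int64(78), np.int64(80), np.int64(80), np.int64(80), np.int64(80), np.int64(98), np.int64(141), np.int64(162), np.int64(164), np.int64(169), np.int64(165), np.int64(164), np.int64(158), np.int64(160), np.int64(158), np.int64(160), np.int64(160), np.int64(159), np.int64(159)]
195 [np.int64(95), np.int64(92), np.int64(93), np.int64(92), np.int64(91), np.int64(82), np.int64(78), np.int64(80), np.int64(80), np.int64(79), np.int64(78), np.int64(102), np.int64(146), np.int64(162), np.int64(165), np.int64(169), np.int64(166), np.int64(156), np.int64(114), np.int64(101), np.int64(106), np.int64(105), np.int64(104), np.int64(105), np.int64(106), np.int64(107), np.int64(106), np.int64(
[... 455 characters left out ...]
.5 124. ]
bartop [629.7 251.2]
bartop [635.2 123.6]
lid rear, z=160 [498.7 256.6]
lid rear, z=160 [565.1 258.8]
(85, -65, 49) [array([377.9, 269.3]), array([303.7, 282.5]), array([249.5, 162.7])]
(85, 65, 49) [array([393.9, 127.2]), array([337.6, 317.5]), array([223.9, 147.6])]
(85, 65, 13) [array([379.7, 125. ]), array([336.2, 324.9]), array([224.6, 156.4])]
(85, -65, 13) [array([367.1, 252.2]), array([303.1, 290.2]), array([249.9, 171.6])]
(-125, 120, 6) [array([148.5,  61.3]), array([407.7, 297.4]), array([165.8, 176.3])]
(170, 120, 6) [array([478.8,  60.7]), array([325.4, 362.7]), array([232.7, 143. ])]
(-125, -120, 6) [array([175.8, 293.5]), array([345.4, 242.2]), array([211.7, 208.8])]
```

>>> servo_tool([
  [[0,0.001,-0.03,0.1,0.01],[0,0,-0.03,0,0.01],[0,0,-0.025,0,0.01],[0,0,-0.013,0,0.01],[0,0,0,0,0.01],[0,0,0,0,0.01]],
])

```text
time: 5.45
tool_pos: [534.7, 183.7, 138.8]
tcp_rot: [179.9, -0.0, 92.4]
ft_force: [0.4, 0.4, -4.0]
finger_gap: 16.6
grip_force: 88.4
```

>>> servo_tool([
  [[0,0,-0.001,0,0.01],[0,0,0,0,0.01]],
])

```text
time: 5.65
tool_pos: [534.7, 184.1, 138.1]
tcp_rot: [179.9, -0.0, 92.4]
ft_force: [-1.2, -0.0, -4.6]
finger_gap: 16.7
grip_force: 88.4
```

>>> servo_tool([
  [[0,0,-0.001,0,0.01],[0,0,0,0,0.01]],
])

```text
time: 5.85
tool_pos: [534.1, 184.1, 136.2]
tcp_rot: [180.0, -0.0, 92.4]
ft_force: [0.1, 0.2, -4.1]
finger_gap: 16.6
grip_force: 88.4
```

>>> servo_tool([
  [[0,0,-0.001,0,0.01],[0.012,0.0005,0,0,0.01],[0.014,0.0006,0,0,0.01],[0.014,0.0006,0,0,0.01],[0.012,0.0005,0,0,0.01],[0,0,0,0,0.01],[0,0,0,0,0.01]],
])

```text
time: 6.55
tool_pos: [585.7, 186.2, 134.5]
tcp_rot: [-180.0, 0.0, 92.4]
ft_force: [-0.1, 0.3, -4.5]
finger_gap: 16.3
grip_force: 89.0
```

>>> servo_tool([
  [[0.005,0.0002,0,0,0.01],[0.005,0.0002,0,0,0.01],[0,0,0,0,0.01]],
])

```text
time: 6.85
tool_pos: [595.9, 186.6, 134.8]
tcp_rot: [-180.0, 0.0, 92.4]
ft_force: [-1.8, 0.4, -4.1]
finger_gap: 16.7
grip_force: 89.1
```

Run:
```python
from bench import sense, optics
import cv2,pickle;from h import *
D={n:optics.snapshot(n) for n in("wrist","scene","side")};s=sense();print(s["tool_pos"],s["ft_force"])
pickle.dump(D,open("d3.pkl","wb"))
a=D["wrist"]["frame"];b=cv2.resize(D["side"]["frame"][100:220,150:310],None,fx=1.5,fy=1.5);c=cv2.resize(D["scene"]["frame"][230:360,250:420],None,fx=1.4,fy=1.4)
o=np.zeros((420,800,3),np.uint8);o[:420,:560]=a;o[:b.shape[0],560:560+b.shape[1]]=b;o[230:230+c.shape[0],560:560+c.shape[1]]=c
cv2.imwrite("pics/d3.png",cv2.convertScaleAbs(o,alpha=1.5))
```

```text
[595.82767121 186.63414144 134.74015023] [-0.8105222   1.24109703 -4.77052048]
```

View pics/d3.png

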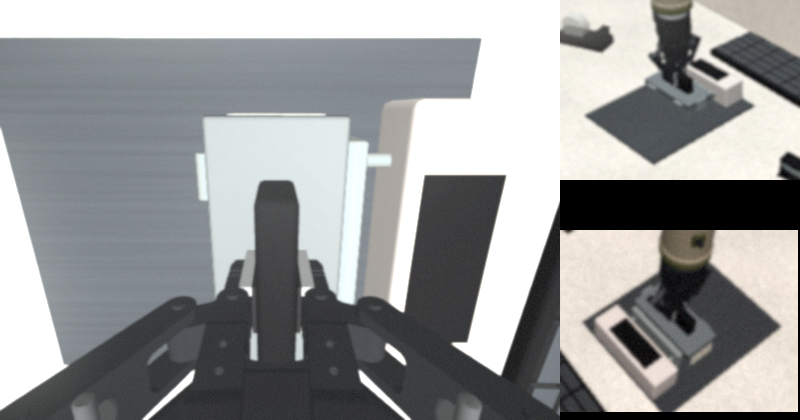

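The box's labelled side sits right at the bar, whose rear end is at (358,140); the lid's rear edge is at row 117.

Run:
```python
import pickle;from h import *
D=pickle.load(open("d3.pkl","rb"));W=D["wrist"]
a=np.radians(2.4);R=np.array([[np.cos(a),np.sin(a)],[-np.sin(a),np.cos(a)]])
for n,p,z in(("lidL",(205,117),57),("lidR",(350,118),57),("barend L",(350,138),49),("barend R",(368,139),49),("platetop",(100,39),6),("platetop",(480,39),6),("label",(228,114),57),("label",(325,114),57)):
    q=ray(W,*p,z);print(n,q.round(1),(R@(q-[547,183.5])).round(1))
```

```text
lidL [560.1 260.8] [16.4 76.6]
lidR [627.5 263.1] [83.8 76.2]
barend L [630.5 253.4] [86.3 66.3]
barend R [639.5 253.3] [95.4 65.8]
platetop [488.9 300.2] [-53.2 119. ]
platetop [709.7 309.2] [167.8 118.8]
label [570.8 262.5] [27.1 78. ]
label [615.7 264.4] [72.1 77.9]
```

>>> servo_tool([
  [[0.003,0.0001,0,0,0.01],[0.003,0.0001,0,0,0.01],[0.003,0.0001,0,0,0.01],[0.002,0.0001,0,0,0.01],[0,0,0,0,0.01]],
])

```text
time: 7.5
tool_pos: [606.6, 187.1, 134.6]
tcp_rot: [-179.9, 0.0, 92.4]
ft_force: [-6.2, -0.0, -1.2]
finger_gap: 16.3
grip_force: 89.4
```

>>> servo_tool([
  [[0.002,0.0001,0,0,0.01],[0,0,0,0,0.01]],
])

```text
time: 7.7
tool_pos: [608.3, 187.2, 134.5]
tcp_rot: [-179.9, 0.0, 92.4]
ft_force: [-7.9, -0.4, -1.4]
finger_gap: 16.8
grip_force: 89.6
```

>>> servo_tool([
  [[0.002,0.0001,0,0,0.01],[0,0,0,0,0.01]],
])

```text
time: 7.9
tool_pos: [610.2, 187.3, 134.5]
tcp_rot: [-179.8, 0.0, 92.4]
ft_force: [-8.1, -0.5, -1.2]
finger_gap: 16.7
grip_force: 89.6
```

>>> servo_tool([
  [[0.0015,0.0001,0,0,0.01],[0,0,0,0,0.01]],
])

```text
time: 8.1
tool_pos: [610.6, 187.3, 134.5]
tcp_rot: [-179.7, 0.0, 92.4]
ft_force: [-16.0, 0.0, 4.7]
finger_gap: 16.5
grip_force: 90.7
```

>>> servo_tool([
  [[0.0015,0.0001,0,0,0.01],[0,0,0,0,0.01]],
])

```text
time: 8.3
tool_pos: [610.9, 187.4, 134.5]
tcp_rot: [-179.5, 0.0, 92.4]
ft_force: [-23.2, -1.9, 10.4]
finger_gap: 16.7
grip_force: 91.5
```

>>> servo_tool([
  [[-0.001,0,0,0,0.01],[0,0,0,0,0.01],[0,0,0,0,0.01],[0,0,0,0,0.01],[0,0,0,0,0.01],[0,0,0,0,0.01],[0,0,0,0,0.01],[0,0,0,0,0.01],[0,0,0,0,0.01],[0,0,0,0,0.01]],
])

```text
time: 9.3
tool_pos: [610.6, 187.4, 134.4]
tcp_rot: [-179.6, 0.0, 92.4]
ft_force: [-17.3, -2.2, 6.1]
finger_gap: 17.4
grip_force: 90.6
```

>>> servo_tool([
  [[0,0,0,0,0.01],[0,0,0,0,0.01],[0,0,0,0,0.01],[0,0,0,0,0.01]],
])

```text
time: 9.7
tool_pos: [610.6, 187.4, 134.4]
tcp_rot: [-179.6, 0.0, 92.4]
ft_force: [-17.2, -1.3, 6.3]
finger_gap: 17.2
grip_force: 90.6
```

Run:
```python
from bench import sense, optics
import cv2;from h import *
W=optics.snapshot("wrist");s=sense();print(s["tool_pos"],s["tcp_rot"],s["ft_force"])
o=np.hstack([cv2.resize(W["frame"][90:290,190:420],None,fx=3,fy=3)]);cv2.imwrite("pics/d4.png",cv2.convertScaleAbs(o,alpha=1.3))
```

```text
[610.64008172 187.3895174  134.46740516] [-1.79628530e+02  3.68012458e-02  9.24212214e+01] [-17.05579588  -0.89665512   6.34308444]
```

View pics/d4.png

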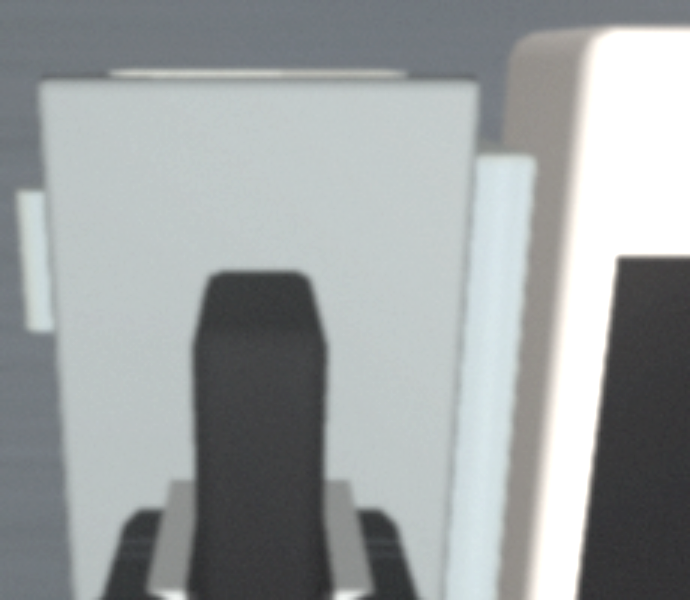

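The long side is flush along the bar and the bar stands close to the housing, so it is home; the force jump confirms it. Next I draw back, lift slightly and turn.

>>> servo_tool([
  [[-0.005,-0.0002,0.0,0,0.01],[-0.015,-0.0006,0.001,0,0.01],[-0.025,-0.001,0.003,0,0.01],[-0.025,-0.001,0.005,0,0.01],[-0.02,-0.0008,0.003,0,0.01],[-0.005,-0.0002,0,0,0.01],[0,0,0,-5,0.01],[0,0,0,-8,0.01],[0,0,0,-8,0.01],[0,0,0,-8,0.01]],
])

```text
time: 10.75
tool_pos: [519.3, 183.7, 147.3]
tcp_rot: [179.9, -0.1, 63.1]
ft_force: [0.6, 0.5, -3.8]
finger_gap: 16.8
grip_force: 89.4
```

>>> servo_tool([
  [[0,0,0,-8,0.01],[0,0,0,-8,0.01],[0,0,0,-8,0.01],[0,0,0,-8,0.01],[0,0,0,-8,0.01],[0,0,0,-8,0.01],[0,0,0,-8,0.01],[0,0,0,-5,0.01],[0,0,0,0,0.01],[0,0,0,0,0.01]],
])

```text
time: 11.75
tool_pos: [518.8, 183.6, 147.1]
tcp_rot: [-180.0, -0.1, 2.5]
ft_force: [-0.2, 0.9, -4.5]
finger_gap: 16.8
grip_force: 89.4
```

Run:
```python
from bench import sense, optics
import cv2,pickle;from h import *
D={n:optics.snapshot(n) for n in("wrist","scene","side")};s=sense();print(s["tool_pos"],s["tcp_rot"],s["ft_force"],s["joint_pos"])
pickle.dump(D,open("d5.pkl","wb"))
a=D["wrist"]["frame"];b=cv2.resize(D["side"]["frame"][100:220,150:310],None,fx=1.5,fy=1.5);c=cv2.resize(D["scene"]["frame"][230:360,250:420],None,fx=1.4,fy=1.4)
o=np.zeros((420,800,3),np.uint8);o[:420,:560]=a;o[:b.shape[0],560:560+b.shape[1]]=b;o[230:230+c.shape[0],560:560+c.shape[1]]=c
cv2.imwrite("pics/d5.png",cv2.convertScaleAbs(o,alpha=1.4))
```

```text
[518.30654912 183.63752629 146.95536682] [-1.79996543e+02 -2.21440677e-02  2.49495948e+00] [ 0.85097593 -0.28843834 -4.9782243 ] [ 1.41673183e+01  7.37059333e+00  1.02381157e+02 -1.16295313e-03
  7.02258638e+01  1.01672751e+02]
```

View pics/d5.png

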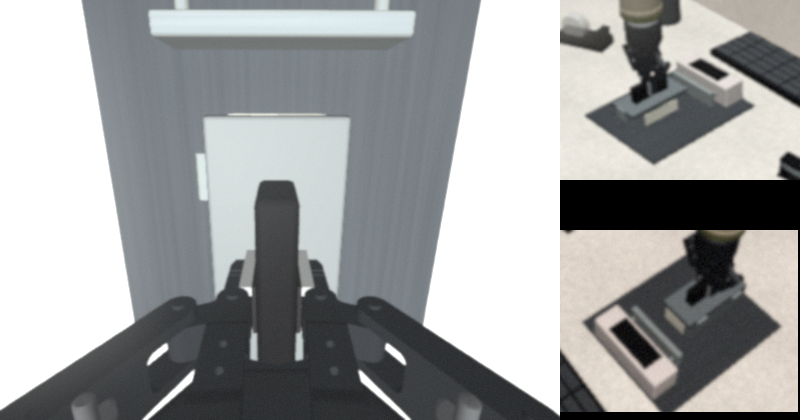

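After the turn the labelled end faces the bar: lid edge (205,117)–(350,118), bar (151,36)–(414,37).

Run:
```python
import pickle;from h import *
D=pickle.load(open("d5.pkl","rb"));W=D["wrist"]
a=np.radians(2.4);R=np.array([[np.cos(a),np.sin(a)],[-np.sin(a),np.cos(a)]])
for n,p,z in(("lid",(205,117),68),("lid",(350,118),68),("bar",(151,36),49),("bar",(414,37),49),("plateL",(84,5),6),("plateR",(479,5),6),("plateL",(135,315),6),("plateR",(424,320),6)):
    q=ray(W,*p,z);print(n,q.round(1),(R@(q-[547,183.5])).round(1))
```

```text
lid [592.1 221.5] [46.7 36.1]
lid [594.6 153.5] [ 46.3 -32. ]
bar [628.5 251.1] [84.3 64.2]
bar [633.8 122.1] [ 84.1 -65. ]
plateL [651.4 306. ] [109.5 118. ]
plateR [661.8  69.4] [ 109.9 -118.8]
plateL [431.4 296.8] [-110.7  118. ]
plateR [437.   59.3] [-115.1 -119.5]
```

>>> servo_tool([
  [[0,-0.002,-0.006,0,0.01],[0,0,-0.006,0,0.01],[0,0,0,0,0.01],[0.009,0.0004,0,0,0.01],[0.01,0.0004,0,0,0.01],[0.009,0.0004,0,0,0.01],[0.004,0.0002,0,0,0.01],[0,0,0,0,0.01],[0,0,0,0,0.01]],
])

```text
time: 12.8
tool_pos: [549.9, 183.0, 134.6]
tcp_rot: [180.0, 0.0, 2.4]
ft_force: [-0.6, 0.1, -4.9]
finger_gap: 16.3
grip_force: 89.4
```

>>> servo_tool([
  [[0.004,0.0002,0,0,0.01],[0.004,0.0002,0,0,0.01],[0.004,0.0001,0,0,0.01],[0,0,0,0,0.01]],
])

```text
time: 13.2
tool_pos: [561.7, 183.5, 134.6]
tcp_rot: [180.0, 0.1, 2.4]
ft_force: [-5.3, -0.1, -1.9]
finger_gap: 16.8
grip_force: 89.7
```

>>> servo_tool([
  [[0.003,0.0001,0,0,0.01],[0.002,0.0001,0,0,0.01],[0,0,0,0,0.01]],
])

```text
time: 13.5
tool_pos: [566.3, 183.7, 134.4]
tcp_rot: [180.0, 0.1, 2.4]
ft_force: [-6.9, -0.3, -2.3]
finger_gap: 16.3
grip_force: 89.8
```

>>> servo_tool([
  [[0.002,0.0001,0,0,0.01],[0,0,0,0,0.01]],
])

```text
time: 13.7
tool_pos: [568.0, 183.8, 134.3]
tcp_rot: [180.0, 0.2, 2.4]
ft_force: [-7.1, 0.1, -1.1]
finger_gap: 16.5
grip_force: 89.8
```

>>> servo_tool([
  [[0.002,0.0001,0,0,0.01],[0,0,0,0,0.01]],
])

```text
time: 13.9
tool_pos: [569.9, 183.9, 134.3]
tcp_rot: [180.0, 0.2, 2.4]
ft_force: [-7.5, -0.7, -2.1]
finger_gap: 17.2
grip_force: 89.8
```

>>> servo_tool([
  [[0.0015,0.0001,0,0,0.01],[0,0,0,0,0.01]],
])

```text
time: 14.1
tool_pos: [570.4, 184.0, 134.2]
tcp_rot: [180.0, 0.3, 2.4]
ft_force: [-14.5, -1.6, 3.6]
finger_gap: 17.0
grip_force: 90.8
```

Home: 14.5 N, jumped from 7.5 N. I'll hold it there.

>>> servo_tool([
  [[0.0005,0,0,0,0.01],[0,0,0,0,0.01],[0,0,0,0,0.01],[0,0,0,0,0.01],[0,0,0,0,0.01],[0,0,0,0,0.01],[0,0,0,0,0.01],[0,0,0,0,0.01],[0,0,0,0,0.01],[0,0,0,0,0.01]],
])

```text
time: 15.1
tool_pos: [570.5, 184.0, 134.3]
tcp_rot: [180.0, 0.4, 2.4]
ft_force: [-18.1, -1.0, 5.5]
finger_gap: 16.8
grip_force: 90.9
```

>>> servo_tool([
  [[0,0,0,0,0.01],[0,0,0,0,0.01],[0,0,0,0,0.01],[0,0,0,0,0.01]],
])

```text
time: 15.5
tool_pos: [570.5, 184.0, 134.3]
tcp_rot: [180.0, 0.4, 2.4]
ft_force: [-16.7, -1.4, 5.7]
finger_gap: 16.4
grip_force: 90.9
```

>>> servo_tool([
  [[-0.004,-0.0002,0,0,0.01],[-0.01,-0.0004,0,0,0.01],[-0.01,-0.0004,0,0,0.01],[-0.009,-0.0004,0,0,0.01],[-0.002,-0.0001,0,0,0.01],[0,0,0,0,0.01],[0,0,0,0,0.01]],
])

```text
time: 16.2
tool_pos: [538.6, 182.6, 135.4]
tcp_rot: [-180.0, -0.1, 2.4]
ft_force: [0.1, -0.5, -4.7]
finger_gap: 16.6
grip_force: 89.5
```

Run:
```python
from bench import sense, optics
import cv2,pickle;from h import *
W=optics.snapshot("wrist");s=sense();print(s["tool_pos"],s["tcp_rot"],s["ft_force"])
g=W["frame"].max(2);print([int(x) for x in g[40:125:3,320]])
cv2.imwrite("pics/d6.png",cv2.convertScaleAbs(W["frame"],alpha=1.3))
```

```text
[538.57414861 182.52415257 135.31767052] [-1.79991256e+02 -6.71874402e-02  2.39250757e+00] [-0.02772703  0.15546915 -4.43474992]
[101, 99, 98, 99, 159, 170, 175, 176, 173, 172, 170, 167, 135, 87, 86, 95, 98, 99, 98, 97, 97, 99, 98, 97, 102, 125, 138, 154, 155]
```

View pics/d6.png

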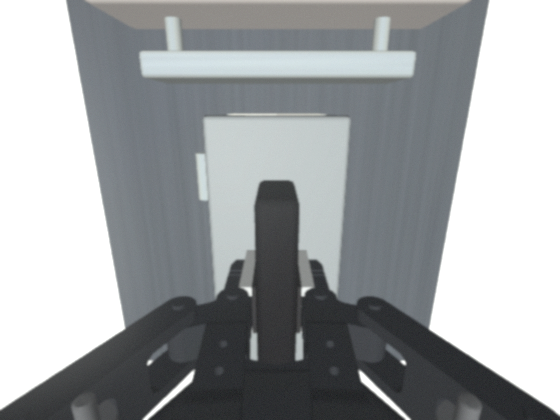

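The box is centred under the bar with the bar fully out again, and the gap is about 18 mm. I move back 2 mm more and set it down.

>>> servo_tool([
  [[-0.002,-0.0001,0,0,0.01],[0,0,-0.0007,0,0.01],[0,0,0,0,0.01]],
])

```text
time: 16.55
tool_pos: [536.1, 182.4, 134.2]
tcp_rot: [-180.0, -0.0, 2.4]
ft_force: [0.7, -0.4, -3.2]
finger_gap: 16.8
grip_force: 89.9
```

>>> servo_tool([
  [[0,0,-0.0005,0,0.01],[0,0,0,0,0.01]],
])

```text
time: 16.75
tool_pos: [536.2, 182.5, 134.1]
tcp_rot: [-180.0, -0.0, 2.4]
ft_force: [-2.2, -0.4, 0.5]
finger_gap: 16.8
grip_force: 90.1
```

>>> servo_tool([
  [[0,0,-0.0005,0,0.01],[0,0,0,0,0.01]],
])

```text
time: 16.95
tool_pos: [536.1, 182.6, 134.0]
tcp_rot: [-180.0, -0.0, 2.4]
ft_force: [-4.6, 0.3, 5.6]
finger_gap: 16.6
grip_force: 91.0
```

Seated on the plate. I release with a gentle opening, then go straight up.

>>> servo_tool([
  [[0,0,0,0,0.022],[0,0,0,0,0.03],[0,0,0,0,0.045],[0,0,0,0,0.06],[0,0,0,0,0.06],[0,0,0,0,0.06]],
], force=20)

```text
time: 17.55
tool_pos: [536.0, 182.4, 133.1]
tcp_rot: [-180.0, 0.0, 2.4]
ft_force: [0.2, -0.6, 0.4]
finger_gap: 60.3
grip_force: 0.0
```

>>> servo_tool([
  [[0,0,0.01,0,0.06],[0,0,0.03,0,0.06],[0,0,0.04,0,0.06],[0,0,0.04,0,0.06],[0,0,0.03,0,0.06],[0,0,0,0,0.06],[0,0,0,0,0.06]],
])

```text
time: 18.25
tool_pos: [536.5, 182.6, 284.8]
tcp_rot: [-180.0, -0.2, 2.4]
ft_force: [0.2, 0.5, -0.8]
finger_gap: 60.2
grip_force: 0.0
```

Run:
```python
from bench import sense, optics
import cv2,pickle;from h import *
D={n:optics.snapshot(n) for n in("wrist","scene","side")};s=sense();print(s["time"],s["tool_pos"],s["ft_force"],s["finger_gap"])
pickle.dump(D,open("d7.pkl","wb"))
a=D["wrist"]["frame"];b=cv2.resize(D["side"]["frame"][100:290,150:410],(240,175));c=cv2.resize(D["scene"]["frame"][130:360,180:420],(240,230))
o=np.zeros((420,800,3),np.uint8);o[:420,:560]=a;o[:175,560:]=b;o[180:410,560:]=c
cv2.imwrite("pics/d7.png",cv2.convertScaleAbs(o,alpha=1.4))
```

```text
18.4 [535.25019262 182.2484981  281.60398959] [-0.67335706 -0.27657438 -0.08189101] 60.03651871820728
```

View pics/d7.png

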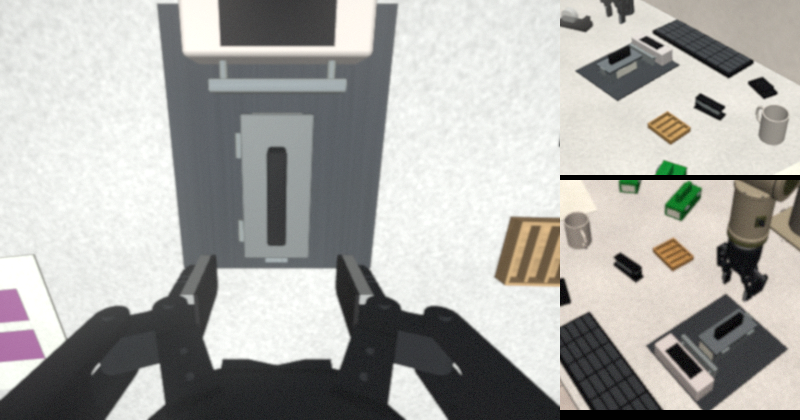

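The box stands square on the plate, with its labelled end at (277,114) facing the bar at (277,91). The bystanders have not moved.

```bash
python3 -c "
from bench import r
print(r.hand_in())"
```

```text
the job is handed in; nothing more can be done
None
```

The job is handed in at about 18 s: the box's long side and then its labelled end were each pushed home and held for over a second. It now stands on the plate about 2 cm clear of the bar, labelled end facing it, and nothing else on the desk was disturbed.

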